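# Open the spouts of two washed jugs to air

## Task

The two coffee jugs on the drying mat have been washed and must air with their spouts open: on each jug, press the thumb pad over the handle right down to its stop with the fingertips, so that the lever rocks and lifts the spout flap fully open, and leave it so. Leave both jugs standing where they are, never lifted or tipped, touch neither of the clean spout flaps, and do not disturb the cup, bowl and caddy.

Things in the scene. Friction and masses are not known exactly. Their poses are not given: they have to be found in the camera images.
- jug_tall: The tall jug: washed coffee jug, brushed steel, black collar and handle, about 0.75 kg, loose, upright on a 4 mm mat; body 120 mm wide, 237 mm high to the top of its grey rocker lever. Origin: centre of its underside. Its +x points to the spout, -x to the loop handle (reaches 105 mm from the axis). The rocker's level cross pin lies 220 mm above the origin, parallel to its y.
- pad_tall (a point): Middle of the top of the tall jug's thumb pad, the handle-side end of its rocker: ribbed, grey, round-ended, 36 mm long, 30 mm wide, 60 mm from the pin along the jug's -x. Shut, it lies 14 mm above the pin and slopes up slightly outwards; pressed, it goes almost straight down 18 mm to its stop, still 13 mm above the handle. It moves with the lever. Nothing is above it.
- rocker_tall (a joint): Angle of the tall jug's rocker lever: 0 = spout shut, 0.30 rad = pad down at its stop and flap fully up (about 14 mm). The hinge is stiff and has no spring: about 4 N on the pad moves it and it stays where it is left. It may start up to 0.06.
- flap_tall: Spout flap of the tall jug, the front end of its rocker: grey plate 30 mm long, 36 mm wide, 6 mm thick with a down-turned lip, over the pouring lip, 49 mm from the pin along the jug's +x (origin: its middle). It rises as the pad goes down.
- jug_short: The short jug: washed coffee jug, brushed steel, black collar and handle, about 0.62 kg, loose, upright on a 4 mm mat; body 120 mm wide, 192 mm high to the top of its grey rocker lever. Origin: centre of its underside. Its +x points to the spout, -x to the loop handle (reaches 105 mm from the axis). The rocker's level cross pin lies 175 mm above the origin, parallel to its y.
- pad_short (a point): Middle of the top of the short jug's thumb pad, the handle-side end of its rocker: ribbed, grey, round-ended, 36 mm long, 30 mm wide, 60 mm from the pin along the jug's -x. Shut, it lies 14 mm above the pin and slopes up slightly outwards; pressed, it goes almost straight down 18 mm to its stop, still 13 mm above the handle. It moves with the lever. Nothing is above it.
- rocker_short (a joint): Angle of the short jug's rocker lever: 0 = spout shut, 0.30 rad = pad down at its stop and flap fully up (about 14 mm). The hinge is stiff and has no spring: about 4 N on the pad moves it and it stays where it is left. It may start up to 0.06.
- flap_short: Spout flap of the short jug, the front end of its rocker: grey plate 30 mm long, 36 mm wide, 6 mm thick with a down-turned lip, over the pouring lip, 49 mm from the pin along the jug's +x (origin: its middle). It rises as the pad goes down.
- cup: Bystander: pale green cup upside down, 74 mm in diameter, 84 mm high; origin at the centre of its underside.
- bowl: Bystander: white rice bowl upside down, 112 mm in diameter, 62 mm high; origin at the centre of its underside.
- caddy: Bystander: round wooden tea caddy with a dark lid, 75 mm in diameter, 95 mm high; origin at the centre of its underside.

How it is judged (in metres and radians):
At the end, for the whole second after the job is handed in: Both rocker levers stand at more than 0.25 rad of their 0.30 (flaps up); both jugs stand upright (within 0.05 rad), at rest, within 30 mm of where they stood; cup, bowl and caddy within 30 mm of their places (value of joint each of rocker_tall, rocker_short above 0.25 rad and distance of each of jug_tall, jug_short, cup, bowl, caddy from where it was at the start of the episode below 0.03 m and angle between each of jug_tall, jug_short's own z axis and vertical below 0.05 rad and linear speed of each of jug_tall, jug_short below 0.02 m/s); the robot touches nothing.
It fails at once if a jug is lifted off the mat (10 mm) (height (world z) of any of jug_tall, jug_short above 0.014 m).
It fails at once if a jug is tipped (0.15 rad) (angle between any of jug_tall, jug_short's own z axis and vertical above 0.15 rad).
It fails at once if the robot touches a spout flap (contact force between any of the fingers, the arm and flap_tall above 0.5 N or contact force between any of the fingers, the arm and flap_short above 0.5 N).
It fails at once if the cup, bowl or caddy is shoved or lifted (30 mm) (distance of any of cup, bowl, caddy from where it was at the start of the episode above 0.03 m).
It also fails if it takes over 32 s, if anything falls off the work surface, if the arm or the gripper's body presses on something with over 40 N, if the wrist force passes 120 N, or if a joint passes its speed limit or range.

## Robot

A 6-joint arm with a two-finger parallel gripper is mounted at the origin on the work surface. World frame = base frame: x ahead of the robot, y to its left, z up, the work surface at z = 0. Lengths are in mm, angles in rad, forces in N, time in s.
With the tool pointing down it reaches from about 350 to 775 mm from the base axis. Payload 5.5 kg.
Tool frame: the origin (TCP) lies between the finger pads; the fingertips stand ahead of it and the grasp point (between the pads) is the TCP (env.nose_length is the z of the fingertips in the tool frame, in mm); z points along the fingers, y is the line along which they close (so a half turn about z gives the same grasp; the last joint's range is limited). The gripper opens to 85 mm and grips with 20 to 120 N. Pads are 22 mm wide; open, the fingers measure 114 mm over their backs; the gripper's body (76 mm by 85 mm) begins 54 mm behind the grasp point. The pads swing forward as they close: fully open they stand 13 mm farther back than shut.
Start: joints at [1.023, 0.313, 0.046, 1.304, 0, 1.431], TCP at [228.067, 527.878, 250.323] pointing down, gripper open.
Joint ranges: [-2.76, 2.76], [-0.86, 1.69], [-1.03, 1.26], [-2.2, 2.34], [-1.47, 1.5], [-3.14, 3.14]. Speed limits (rad/s): [2.57, 2.57, 3.14, 3.14, 3.14, 3.14].

## Interface

Orientations are given as a unit quaternion [x, y, z, w].
In Python, from rig import env, cams, models gives the robot as it stands.
- The arm moves only by the shell command python3 -m inch 'ROWS' [FORCE]. ROWS is JSON, a list of rows, each an object with "turn": the turn, a rotation vector about the tool's x, y, z in rad, a list of three; "linear": the shift along the tool's x, y, z in m, a list of three; "hand": the opening in per cent of the stroke, from 0 (shut) to 100 (fully open). In form: [{"turn": [wx, wy, wz], "linear": [dx, dy, dz], "hand": hand}, ...]. A call has 1 to 5 rows; each row is the pose to reach, as a shift and turn from the pose commanded when the call began, along the tool's axes at that moment; what a row does not reach only later rows make up. A row lasts 1/12 s, in which the tool goes at most 41.7 mm and 7.16 degrees, less where a joint would pass 70% of its speed; a pose out of reach is approached as far as the arm can. A call with a gripper value outside its range is refused whole. The fingers move at their own pace and stop on an object; FORCE is the grip in N (left out, the last holds). Time passes only in rows, so rows that repeat a pose let the fingers close. It gives the time, the measured TCP pose, the force, the opening and the grip force at its end, in the units of the state.
- env.sense(): the state, without advancing time (a new reading comes with each control period).
- cams.camera(name): name is "scene" or "top"; returns the picture (420x560x3 uint8, red, green, blue); there is no depth.
- cams.camera_model(name): a dict with "fx", "fy", "cx", "cy" (pixels), "k1" (the pictures are not rectified: a ray, as slopes to the right and down, at radius r is drawn at 1 + k1 r^2 times it, then the intrinsics apply), "R" (3x3) and "t" (3): a world point X has camera coordinates R X + t. Camera axes: x right, y down, z forward; pixel columns grow to the right and rows downward; lengths in mm; the calibration is good to about 2 mm. A picture is of the moment at which its call begins. camera_model takes no time and is no camera call.
- env.job_done(): hands the job in; it is judged then, once.
Trained networks look in the newest picture that a camera, given by its name, has taken for a name from the list of things; names that differ only in an ending like _2 or _b are one class to them, and where a whole thing is asked for, a point or a joint stands for the part that bears it (a point fixed in the world has none). Each returns a list of dicts, best first, with "score" (0 to 1); they miss things now and then, are a little off and sometimes report something else, mostly with a low value. They report only what shows in the picture. A call takes as long as a camera call.
- models.trace(camera, name): "region" (420x560 bool, what is visible of it) and "box" ([centre column, centre row, width, height] in pixels, round what is visible of it).
- models.spot_point(camera, name): "position" ([column, row] in pixels: a listed point, or the origin of a listed thing).
The state is a dict: "time": time; "q": joint angles; "joint_vel": joint speeds; "tau": joint torques, N m; "position": TCP position; "tool_rot": TCP orientation; "wrist_force": force on the tool from outside, world axes, zero at the start; "moment": the same for the moment, N m; "opening": opening from 0.0 (shut) to 1.0 (fully open); "grip_force": force on a finger pad.
Only numpy, scipy, OpenCV 4.12 (cv2) and the standard library are available. Lean on these libraries where they do the work, as an engineer would, in place of code of your own. Each camera call takes 0.05 s, during which the arm holds its last target. There are 200 camera calls.

## Working session

There is one attempt and no reset: what is moved stays moved. The work goes in short steps, Python scripts to look and compute and a shell command to move; the robot and the scene stay as the last step left them, time stands still between calls to the robot, and variables do not carry over. Pictures are saved under pics/ and viewed, at most 10 in all, crops included, and the job is handed in when it is done.

```bash
ls; mkdir -p pics; cat > h.py <<'E'
import numpy as np, cv2
from scipy.spatial.transform import Rotation as Rn
from scipy.optimize import least_squares
from rig import env, cams, models
def K(n):
    m=cams.camera_model(n); return m,np.array(m["R"]).reshape(3,3),np.array(m["t"]).ravel()
def proj(n,X):
    m,R,t=K(n); c=R@np.asarray(X,float)+t; a=c[:2]/c[2]; a=a*(1+m["k1"]*(a@a))
    return np.array([m["fx"]*a[0]+m["cx"],m["fy"]*a[1]+m["cy"]])
def onz(n,p,z):
    return least_squares(lambda v: proj(n,[v[0],v[1],z])-np.array(p),[400,0]).x
def tri(p):  # dict cam->pixel
    r=least_squares(lambda X: np.concatenate([proj(n,X)-np.array(q) for n,q in p.items()]),[400,0,150.])
    return r.x,np.sqrt(np.mean(r.fun**2))
E
python3 - <<'E'
from h import *
im={n:cams.camera(n) for n in("scene","top")}
for n in im: cv2.imwrite(f"pics/{n}0.png",im[n][:,:,::-1])
for o in["jug_tall","jug_short","pad_tall","pad_short","flap_tall","flap_short","cup","bowl","caddy"]:
    for n in im:
        print(o,n,[(np.round(d["position"],1).tolist(),round(d["score"],2)) for d in models.spot_point(n,o)[:3]])
for n in im:
    m,R,t=K(n); print(n,m["fx"],(-R.T@t).round(),R.round(2).tolist())
print(env.nose_length,env.sense())
E
```

```text
pics
jug_tall scene [([327.4, 234.6], 0.89)]
jug_tall top []
jug_short scene [([221.4, 176.9], 0.7), ([212.2, 125.8], 0.27)]
jug_short top [([418.3, 247.1], 0.88)]
pad_tall scene [([202.9, 243.2], 0.68), ([334.6, 164.4], 0.64)]
pad_tall top [([261.2, 281.6], 0.85)]
pad_short scene [([212.5, 125.7], 0.78), ([221.0, 177.7], 0.27)]
pad_short top []
flap_tall scene [([330.1, 201.8], 0.73)]
flap_tall top [([237.0, 237.0], 0.5)]
flap_short scene [([219.0, 150.8], 0.65), ([237.2, 271.0], 0.21)]
flap_short top [([416.4, 231.3], 0.6)]
cup scene [([240.7, 270.7], 0.94)]
cup top [([301.8, 161.0], 0.61)]
bowl scene [([403.7, 316.4], 0.84)]
bowl top [([131.0, 226.2], 0.67)]
caddy scene [([201.0, 243.2], 0.91)]
caddy top [([364.2, 162.7], 0.6)]
scene 417.33748487185653 [1159.  506. 1049.] [[-0.61, 0.79, -0.01], [0.63, 0.48, -0.61], [-0.48, -0.38, -0.79]]
top 545.6964128919159 [ 480.   99. 1367.] [[-0.01, -1.0, -0.0], [-0.99, 0.01, -0.11], [0.11, 0.0, -0.99]]
19.0 {'time': 1.0, 'q': array([1.02337676e+00, 3.13192400e-01, 4.61164752e-02, 1.30360429e+00,
       2.18355004e-05, 1.43120934e+00]), 'joint_vel': array([ 0.00165921, -0.00033707, -0.00032898,  0.00047596, -0.00035694,
        0.00053934]), 'tau': array([ 1.18926786e-03, -4.80471575e+01,  2.98819488e+01,  7.81933068e-05,
       -2.23939664e-04, -2.33916575e-05]), 'position': array([228.07711188, 527.88096146, 250.33425972]), 'tool_rot': array([2.02506022e-01, 9.79281016e-01, 5.83421215e-05, 9.27287899e-06]), 'wrist_force': array([ 0.08989197, -0.25355997,  0.71675621]), 'moment': array([0.00972184, 0.03104257, 0.01097218]), 'grip_force': 0.0, 'opening': 1.0026757755024758}
```

View pics/scene0.png

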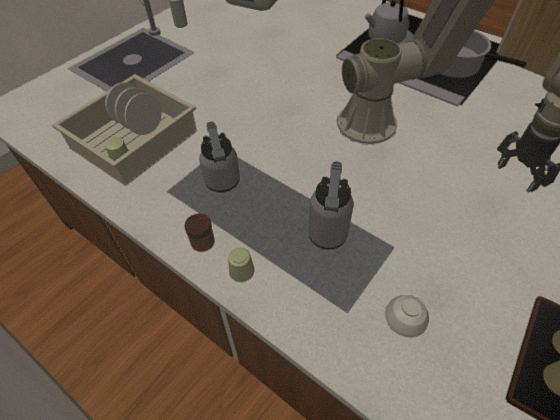

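View pics/top0.png

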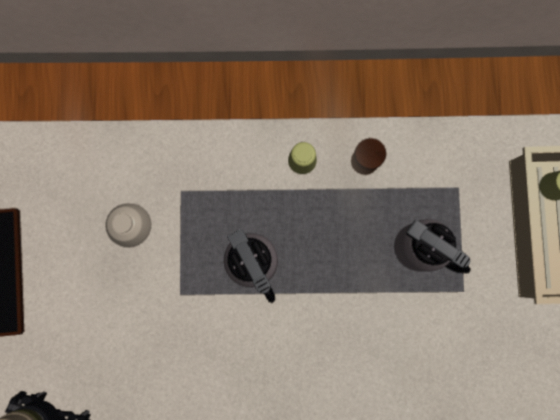

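```bash
python3 - <<'E'
from h import *
print("pad_tall", tri({"scene":[334.6,164.4],"top":[261.2,281.6]}))
print("flap_tall", tri({"scene":[330.1,201.8],"top":[237,237]}))
print("flap_short", tri({"scene":[219,150.8],"top":[416.4,231.3]}))
print("pad_short z193", onz("scene",[212.5,125.7],193), "org", onz("scene",[221.4,176.9],4),onz("top",[418.3,247.1],4))
print("tall org", onz("scene",[327.4,234.6],4))
for o,z in(("cup",4),("bowl",4),("caddy",4)):
  pass
print("cup",onz("top",[301.8,161],4),"bowl",onz("top",[131,226],4),"caddy",onz("top",[364,163],4))
E
```

```text
pad_tall (array([463.05913306, 136.83790615, 242.86398402]), np.float64(0.500336207112633))
flap_tall (array([556.75968845, 187.87550408, 215.09178791]), np.float64(0.5818747820544291))
flap_short (array([ 566.66105913, -199.44541036,  175.81409907]), np.float64(0.18173717440025886))
pad_short z193 [ 510.21400359 -277.23060841] org [ 537.73495467 -246.98005434] [ 539.41629399 -245.10629223]
tall org [516.98112057 169.23538611]
cup [760.94828745  40.70524147] bowl [600.79108258 470.22013665] caddy [ 753.72486676 -116.7491009 ]
```

The scene view shows the tall jug near (330,205), with its pad at (335,165) and flap at about (330,200). The short jug is near (220,165), with its pad at (212,126). In the top view, the tall lever runs from flap (238,240) to pad (265,287), and the short lever from flap (416,230) to pad (463,260). The networks' second-best pad_tall in scene matches the picture; their best is the caddy.

```bash
python3 - <<'E'
from h import *
im={n:cams.camera(n) for n in("scene","top")}
for o in ["tall","short"]:
  for n in im:
    for w in("pad_","jug_","rocker_"):
      for d in models.trace(n,w+o)[:2]:
        r=d["region"]; c=np.argwhere(r).mean(0)[::-1]
        print(w+o,n,round(d["score"],2),np.round(d["box"],1),"cent",c.round(1),r.sum(), cv2.minAreaRect(np.argwhere(r)[:,::-1].astype(np.float32)))
    print([ (np.round(d["position"],1),round(d["score"],2)) for d in models.spot_point(n,"pad_"+o)])
# joint fit: origin x,y,yaw from known geometry, hand+network pixels
def fit(H,obs,y0):
    def P(v,k):
        a=v[3]; Rz=Rn.from_euler("zy",[v[2],-a]).as_matrix()
        if k=="org": return np.array([v[0],v[1],4])
        L={"pad":[-60,0,14],"flap":[49,0,3]}[k]
        return np.array([v[0],v[1],4+H])+Rz@L
    f=lambda v: np.concatenate([proj(n,P(v,k))-np.array(p) for n,k,p in obs]+[[v[3]*20]])
    s=least_squares(f,y0,loss="soft_l1"); print(s.x.round(3),"pad",P(s.x,"pad").round(1),"flap",P(s.x,"flap").round(1),s.fun.round(1))
fit(220,[("scene","pad",[334.6,164.4]),("top","pad",[261.2,281.6]),("scene","flap",[330.1,201.8]),("top","flap",[237,237]),("scene","org",[327.4,234.6])],[517,169,.5,0.03])
fit(175,[("scene","pad",[212.5,125.7]),("top","pad",[461,259]),("scene","flap",[219,150.8]),("top","flap",[416.4,231.3]),("scene","org",[221.4,176.9]),("top","org",[418.3,247.1])],[538,-246,1,0.03])
v=np.hstack([im["scene"][100:240,170:370],im["top"][190:330,220:290],im["top"][190:330,400:480]])
cv2.imwrite("pics/z.png",cv2.resize(v[:,:,::-1],None,fx=2.28,fy=2.28,interpolation=2))
E
```

```text
pad_tall scene 0.88 [333.7 185.6  14.4  48.8] cent [333.6 187. ] 559 ((332.9757080078125, 185.78363037109375), (13.63571548461914, 48.251644134521484), 4.899092674255371)
jug_tall scene 0.89 [331.  206.2  49.3  86.7] cent [330.4 210.8] 2835 ((331.1377258300781, 205.43206787109375), (43.1849479675293, 88.27420806884766), 10.619654655456543)
jug_tall scene 0.19 [213.8 140.6  21.1  38.5] cent [215.  141.4] 334 ((215.43026733398438, 140.0990753173828), (37.523719787597656, 11.180012702941895), 80.13418579101562)
rocker_tall scene 0.58 [333.6 186.9  21.7  48.9] cent [333.2 188.3] 490 ((332.505859375, 186.4066162109375), (13.286575317382812, 47.40749740600586), 3.5763344764709473)
[(array([338.7, 165.9]), 0.82)]
pad_tall top 0.81 [251.6 259.2  40.8  69.6] cent [249.  260.3] 968 ((249.50001525878906, 262.0000305175781), (69.31810760498047, 17.8885440826416), 63.43495178222656)
jug_tall top 0.84 [250.1 263.9  52.2  73.1] cent [251.2 261.5] 2715 ((249.73220825195312, 264.53521728515625), (54.75784683227539, 71.25257873535156), 5.04245138168335)
rocker_tall top 0.64 [249.2 259.9  46.3  64.9] c
[... 1187 characters left out ...]
59766)
jug_short top 0.74 [432.3 244.8  75.4  52.8] cent [429.2 248.2] 2923 ((432.0075378417969, 245.826416015625), (76.10202026367188, 51.60342025756836), 2.4895529747009277)
rocker_short top 0.73 [439.8 244.7  63.2  50.4] cent [438.9 244.2] 972 ((439.5000305175781, 245.0), (71.26973724365234, 16.13311004638672), 33.1113395690918)
[(array([464. , 258.9]), 0.9)]
[ 5.14792e+02  1.65585e+02  4.90000e-01 -6.40000e-02] pad [462.9 137.3 241.3] flap [558.1 188.7 224.2] [ 0.9  0.5  0.3 -0.2  1.2 -1.7 -0.1 -1.3 -0.6 -1.1 -1.3]
[ 5.39309e+02 -2.38372e+02  9.56000e-01  8.00000e-03] pad [ 504.6 -287.4  192.7] flap [ 567.5 -198.3  182.2] [-1.1 -2.2  0.3  0.2  0.1 -1.2  0.4 -0.8  1.6  1.4 -2.7  0.1  0.2]
```

View pics/z.png

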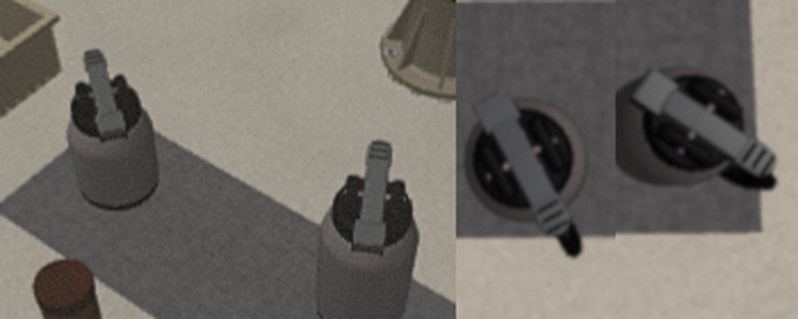

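Both levers fit well. In the crop, ribbed ends at the handle side confirm the pads: tall about (463,137,238) mm, short about (505,-287,193) mm. I'll go to the tall pad first, raised, with the fingers shut.

```bash
cat > to.py <<'E'
import sys; from h import *
s=env.sense(); T=np.array(eval(sys.argv[1]),float)
print("t",s["time"],"pos",s["position"].round(1),"rot",s["tool_rot"].round(4),"F",s["wrist_force"].round(1),"shift(m):",(Rn.from_quat(s["tool_rot"]).inv().apply(T-s["position"])/1000).round(4))
E
python3 -m inch '[{"turn":[0,0,0],"linear":[-0.035,-0.025,-0.03],"hand":0},{"turn":[0,0,0],"linear":[-0.07,-0.05,-0.045],"hand":0},{"turn":[0,0,0],"linear":[-0.10,-0.07,-0.045],"hand":0},{"turn":[0,0,0],"linear":[-0.13,-0.092,-0.045],"hand":0},{"turn":[0,0,0],"linear":[-0.16,-0.113,-0.045],"hand":0}]'
python3 to.py '[466,138,280]'
```

```text
time: 2.32
position: [330.9, 359.3, 296.2]
tool_rot: [0.202, 0.979, 0.001, 0.001]
wrist_force: [0.7, -0.1, 0.8]
opening: 0.298
grip_force: 0.0
t 2.3167 pos [330.9 359.3 296.2] rot [2.020e-01 9.794e-01 7.000e-04 7.000e-04] F [ 0.7 -0.1  0.8] shift(m): [-0.2117 -0.1498  0.0161]
```

```bash

python3 -m inch '[{"turn":[0,0,0],"linear":[-0.032,-0.023,0],"hand":0},{"turn":[0,0,0],"linear":[-0.064,-0.045,0],"hand":0},{"turn":[0,0,0],"linear":[-0.096,-0.068,0],"hand":0},{"turn":[0,0,0],"linear":[-0.128,-0.09,0],"hand":0},{"turn":[0,0,0],"linear":[-0.16,-0.113,0],"hand":0}]' >/dev/null
python3 to.py '[466,138,280]'
```

```text
t 2.7333 pos [432.9 191.8 295.6] rot [2.024e-01 9.793e-01 3.000e-04 4.000e-04] F [0.6 1.  0.5] shift(m): [-0.0517 -0.0363  0.0156]
```

```bash

python3 -m inch '[{"turn":[0,0,0],"linear":[-0.03,-0.02,0],"hand":0},{"turn":[0,0,0],"linear":[-0.052,-0.036,0],"hand":0},{"turn":[0,0,0],"linear":[-0.052,-0.036,0.01],"hand":0},{"turn":[0,0,0],"linear":[-0.052,-0.036,0.016],"hand":0},{"turn":[0,0,0],"linear":[-0.052,-0.036,0.016],"hand":0}]'
python3 to.py '[466,138,259]'
python3 - <<'E'
from h import *
s=env.sense(); tip=s["position"]+Rn.from_quat(s["tool_rot"]).apply([0,0,env.nose_length])
im={n:cams.camera(n) for n in("scene","top")}
for n in im:
  u,v=proj(n,tip); print(n,u,v)
  cv2.circle(im[n],(int(u),int(v)),1,(255,0,0),-1)
v=np.hstack([im["scene"][100:240,250:400],im["top"][190:330,200:330]])
cv2.imwrite("pics/z2.png",cv2.resize(v[:,:,::-1],None,fx=2.8,fy=2.8,interpolation=2))
E
```

```text
time: 3.15
position: [464.6, 139.8, 277.7]
tool_rot: [0.203, 0.979, -0.0, -0.001]
wrist_force: [-1.2, 0.6, 0.3]
opening: -0.0
grip_force: 0.0
t 3.15 pos [464.6 139.8 277.7] rot [ 2.028e-01  9.792e-01 -3.000e-04 -1.500e-03] F [-1.2  0.6  0.3] shift(m): [-0.0021 -0.0011  0.0187]
scene 336.5901532982843 161.05840369822067
top 259.97764017723534 280.71204167552514
```

View pics/z2.png

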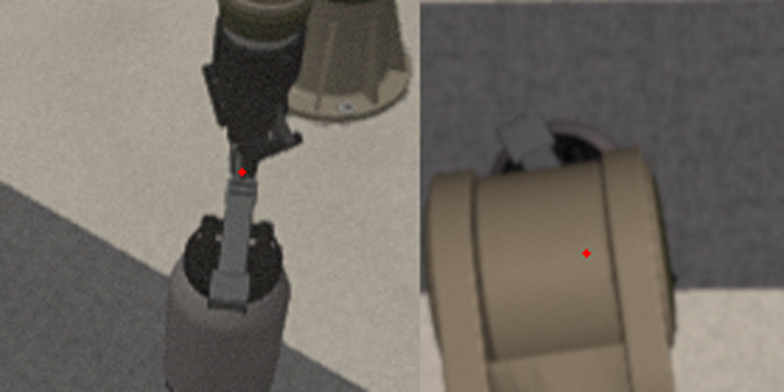

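The tips are about 20 mm above the tall pad; in the scene crop the marked tip at (242,172) sits just behind the ribs, in line. I'll press in steps and watch the force.

```bash

python3 -m inch '[{"turn":[0,0,0],"linear":[0,0,0.008],"hand":0},{"turn":[0,0,0],"linear":[0,0,0.014],"hand":0},{"turn":[0,0,0],"linear":[0,0,0.018],"hand":0},{"turn":[0,0,0],"linear":[0,0,0.022],"hand":0},{"turn":[0,0,0],"linear":[0,0,0.025],"hand":0}]'
python3 -m inch '[{"turn":[0,0,0],"linear":[0,0,0.002],"hand":0},{"turn":[0,0,0],"linear":[0,0,0.004],"hand":0},{"turn":[0,0,0],"linear":[0,0,0.005],"hand":0},{"turn":[0,0,0],"linear":[0,0,0.006],"hand":0},{"turn":[0,0,0],"linear":[0,0,0.006],"hand":0}]'
```

```text
time: 3.67
position: [465.0, 140.1, 253.9]
tool_rot: [0.202, 0.979, -0.0, -0.0]
wrist_force: [-2.8, -0.4, 5.1]
opening: 0.003
grip_force: 2.3
time: 4.08
position: [465.5, 139.8, 248.3]
tool_rot: [0.203, 0.979, 0.0, -0.0]
wrist_force: [-1.9, -0.9, 0.8]
opening: -0.001
grip_force: 0.1
```

```bash

python3 -m inch '[{"turn":[0,0,0],"linear":[0,0,0.001],"hand":0},{"turn":[0,0,0],"linear":[0,0,0.002],"hand":0},{"turn":[0,0,0],"linear":[0,0,0.003],"hand":0},{"turn":[0,0,0],"linear":[0,0,0.004],"hand":0},{"turn":[0,0,0],"linear":[0,0,0.005],"hand":0}]'
python3 -m inch '[{"turn":[0,0,0],"linear":[0,0,0.0005],"hand":0},{"turn":[0,0,0],"linear":[0,0,0.001],"hand":0},{"turn":[0,0,0],"linear":[0,0,0.0015],"hand":0},{"turn":[0,0,0],"linear":[0,0,0.002],"hand":0}]'
```

```text
time: 4.5
position: [466.0, 139.8, 243.7]
tool_rot: [0.203, 0.979, 0.0, 0.0]
wrist_force: [-3.2, -1.2, 6.1]
opening: -0.006
grip_force: 3.0
time: 4.83
position: [466.0, 139.8, 241.7]
tool_rot: [0.203, 0.979, 0.0, 0.0]
wrist_force: [-2.1, -0.1, 5.7]
opening: -0.0
grip_force: 3.0
```

```bash

python3 -m inch '[{"turn":[0,0,0],"linear":[0,0,0.0005],"hand":0},{"turn":[0,0,0],"linear":[0,0,0.001],"hand":0},{"turn":[0,0,0],"linear":[0,0,0.0015],"hand":0},{"turn":[0,0,0],"linear":[0,0,0.002],"hand":0}]'
python3 -m inch '[{"turn":[0,0,0],"linear":[0,0,0.0005],"hand":0},{"turn":[0,0,0],"linear":[0,0,0.001],"hand":0}]'
```

```text
time: 5.17
position: [466.1, 139.8, 240.8]
tool_rot: [0.203, 0.979, 0.0, 0.001]
wrist_force: [-6.6, -1.2, 15.4]
opening: 0.001
grip_force: 8.0
time: 5.33
position: [466.1, 139.8, 240.7]
tool_rot: [0.202, 0.979, 0.0, 0.001]
wrist_force: [-7.6, -0.8, 21.2]
opening: 0.0
grip_force: 10.5
```

The stop is reached: z stalls at 240.7 and the force rises to 21 N. I'll retract and move to the short jug.

```bash

python3 -m inch '[{"turn":[0,0,0],"linear":[0,0,-0.01],"hand":0},{"turn":[0,0,0],"linear":[0,0,-0.03],"hand":0},{"turn":[0,0,0],"linear":[0,0,-0.05],"hand":0},{"turn":[0,0,0],"linear":[0,0,-0.05],"hand":0}]'
python3 to.py '[507,-284,290]'
```

```text
time: 5.67
position: [468.0, 140.1, 291.9]
tool_rot: [0.203, 0.979, 0.001, 0.003]
wrist_force: [-0.4, 0.3, 0.6]
opening: -0.002
grip_force: 0.0
t 5.6667 pos [468.  140.1 291.9] rot [0.2025 0.9793 0.0012 0.0033] F [-0.4  0.3  0.6] shift(m): [-0.204  -0.3738  0.0017]
```

```bash

python3 -m inch '[{"turn":[0,0,0],"linear":[-0.019,-0.035,0],"hand":0},{"turn":[0,0,0],"linear":[-0.038,-0.07,0],"hand":0},{"turn":[0,0,0],"linear":[-0.057,-0.105,0],"hand":0},{"turn":[0,0,0],"linear":[-0.076,-0.14,0],"hand":0},{"turn":[0,0,0],"linear":[-0.095,-0.174,0],"hand":0}]' >/dev/null
python3 -m inch '[{"turn":[0,0,0],"linear":[-0.019,-0.035,0],"hand":0},{"turn":[0,0,0],"linear":[-0.038,-0.07,0],"hand":0},{"turn":[0,0,0],"linear":[-0.057,-0.105,0],"hand":0},{"turn":[0,0,0],"linear":[-0.076,-0.14,0],"hand":0},{"turn":[0,0,0],"linear":[-0.095,-0.174,0],"hand":0}]' 
python3 to.py '[507,-284,240]'
```

```text
time: 6.5
position: [502.3, -257.6, 287.6]
tool_rot: [0.203, 0.979, -0.0, 0.0]
wrist_force: [1.5, 0.2, 0.7]
opening: 0.005
grip_force: 0.0
t 6.5 pos [ 502.3 -257.6  287.6] rot [ 2.028e-01  9.792e-01 -1.000e-04  4.000e-04] F [1.5 0.2 0.7] shift(m): [-0.0148 -0.0224  0.0476]
```

```bash

python3 -m inch '[{"turn":[0,0,0],"linear":[-0.015,-0.022,0],"hand":0},{"turn":[0,0,0],"linear":[-0.015,-0.022,0.03],"hand":0},{"turn":[0,0,0],"linear":[-0.015,-0.022,0.055],"hand":0},{"turn":[0,0,0],"linear":[-0.015,-0.022,0.055],"hand":0}]'
python3 to.py '[507,-285,214]'
python3 - <<'E'
from h import *
for a in([212.5,125.7],[210.1,123.5],[211.3,124.6]): print(tri({"scene":a,"top":[464,258.9]}))
s=env.sense(); tip=s["position"]+Rn.from_quat(s["tool_rot"]).apply([0,0,env.nose_length])
im={n:cams.camera(n) for n in("scene","top")}
for n in im:
  u,v=proj(n,tip); print(n,u,v)
  cv2.circle(im[n],(int(u),int(v)),1,(255,0,0),-1)
v=np.hstack([im["scene"][80:220,150:280],im["top"][190:330,205:320],im["scene"][130:270,290:370]])
cv2.imwrite("pics/z3.png",cv2.resize(v[:,:,::-1],None,fx=2.4,fy=2.4,interpolation=2))
E
```

```text
time: 6.83
position: [505.0, -280.7, 227.1]
tool_rot: [0.203, 0.979, 0.002, -0.004]
wrist_force: [-1.0, 1.2, -0.8]
opening: 0.002
grip_force: 0.0
t 6.8333 pos [ 505.  -280.7  227.1] rot [ 0.2033  0.9791  0.002  -0.004 ] F [-1.   1.2 -0.8] shift(m): [-0.0037 -0.0032  0.0131]
(array([ 503.43630879, -294.82273321,  180.4909399 ]), np.float64(1.2541903739844016))
(array([ 504.96200805, -293.9774488 ,  189.58611639]), np.float64(0.13093637826250032))
(array([ 504.20167493, -294.39981576,  185.05385115]), np.float64(0.6926638642352458))
scene 212.19404962283693 120.4945919050422
top 460.4223780984278 258.881896557936
```

View pics/z3.png

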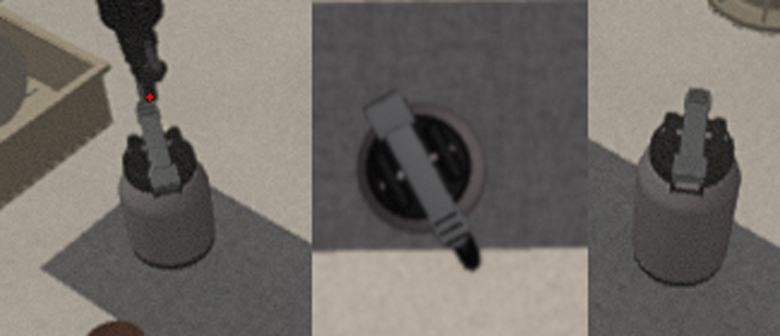

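The tall flap is now lifted, with a dark gap under it in the right crop. The jug hasn't moved. The tip is lined up with the short pad and needs to go about 5 mm further out.

```bash

python3 -m inch '[{"turn":[0,0,0],"linear":[-0.002,-0.005,0],"hand":0},{"turn":[0,0,0],"linear":[-0.002,-0.005,0.006],"hand":0},{"turn":[0,0,0],"linear":[-0.002,-0.005,0.01],"hand":0},{"turn":[0,0,0],"linear":[-0.002,-0.005,0.014],"hand":0},{"turn":[0,0,0],"linear":[-0.002,-0.005,0.018],"hand":0}]'
python3 -m inch '[{"turn":[0,0,0],"linear":[0,0,0.002],"hand":0},{"turn":[0,0,0],"linear":[0,0,0.004],"hand":0},{"turn":[0,0,0],"linear":[0,0,0.006],"hand":0},{"turn":[0,0,0],"linear":[0,0,0.008],"hand":0}]'
```

```text
time: 7.35
position: [507.2, -286.4, 215.4]
tool_rot: [0.202, 0.979, -0.0, 0.0]
wrist_force: [-0.3, -0.5, 0.4]
opening: -0.002
grip_force: 0.0
time: 7.68
position: [506.9, -286.6, 207.6]
tool_rot: [0.202, 0.979, -0.0, 0.0]
wrist_force: [-2.9, 0.1, 4.2]
opening: 0.0
grip_force: 2.1
```

```bash

python3 -m inch '[{"turn":[0,0,0],"linear":[0,0,0.002],"hand":0},{"turn":[0,0,0],"linear":[0,0,0.004],"hand":0},{"turn":[0,0,0],"linear":[0,0,0.006],"hand":0},{"turn":[0,0,0],"linear":[0,0,0.007],"hand":0},{"turn":[0,0,0],"linear":[0,0,0.008],"hand":0}]'
python3 -m inch '[{"turn":[0,0,0],"linear":[0,0,0.0005],"hand":0},{"turn":[0,0,0],"linear":[0,0,0.001],"hand":0},{"turn":[0,0,0],"linear":[0,0,0.0015],"hand":0},{"turn":[0,0,0],"linear":[0,0,0.002],"hand":0},{"turn":[0,0,0],"linear":[0,0,0.0025],"hand":0}]'
```

```text
time: 8.1
position: [506.8, -287.0, 199.4]
tool_rot: [0.203, 0.979, -0.0, 0.0]
wrist_force: [-3.8, -3.2, 5.0]
opening: -0.001
grip_force: 2.6
time: 8.52
position: [507.0, -286.7, 196.8]
tool_rot: [0.203, 0.979, -0.0, 0.0]
wrist_force: [-2.6, -3.5, 4.9]
opening: -0.001
grip_force: 2.6
```

```bash

python3 -m inch '[{"turn":[0,0,0],"linear":[0,0,0.0005],"hand":0},{"turn":[0,0,0],"linear":[0,0,0.001],"hand":0},{"turn":[0,0,0],"linear":[0,0,0.0015],"hand":0},{"turn":[0,0,0],"linear":[0,0,0.002],"hand":0}]'
python3 -m inch '[{"turn":[0,0,0],"linear":[0,0,0.0005],"hand":0},{"turn":[0,0,0],"linear":[0,0,0.001],"hand":0}]'
```

```text
time: 8.85
position: [506.9, -286.9, 195.1]
tool_rot: [0.203, 0.979, -0.0, 0.0]
wrist_force: [-5.3, -4.0, 8.9]
opening: -0.002
grip_force: 4.5
time: 9.02
position: [506.8, -287.0, 194.8]
tool_rot: [0.203, 0.979, -0.001, 0.0]
wrist_force: [-6.6, -3.1, 13.0]
opening: -0.001
grip_force: 6.7
```

```bash

python3 -m inch '[{"turn":[0,0,0],"linear":[0,0,0.0005],"hand":0},{"turn":[0,0,0],"linear":[0,0,0.001],"hand":0}]'
python3 -m inch '[{"turn":[0,0,0],"linear":[0,0,-0.01],"hand":0},{"turn":[0,0,0],"linear":[0,0,-0.04],"hand":0},{"turn":[0,0,0],"linear":[0,0,-0.08],"hand":0},{"turn":[0.0,0,0],"linear":[0.03,0.02,-0.09],"hand":0},{"turn":[0,0,0],"linear":[0.05,0.05,-0.09],"hand":0}]' >/dev/null
python3 -m inch '[{"turn":[0,0,0],"linear":[0.02,0.03,0],"hand":0},{"turn":[0,0,0],"linear":[0.04,0.06,0],"hand":0},{"turn":[0,0,0],"linear":[0.06,0.09,0],"hand":0},{"turn":[0,0,0],"linear":[0.08,0.12,0],"hand":0},{"turn":[0,0,0],"linear":[0.08,0.12,0],"hand":0}]'
python3 - <<'E'
from h import *
im={n:cams.camera(n) for n in("scene","top")}
for o in("jug_tall","jug_short"): print(o,[(d["position"].__repr__(),d["score"]) for d in models.spot_point("scene",o)[:1]])
a=cv2.imread("pics/scene0.png")[:,:,::-1]; b=im["scene"]
v=np.vstack([np.hstack([x[90:230,170:270],x[140:280,280:380]]) for x in(a,b)])
cv2.imwrite("pics/z4.png",cv2.resize(v[:,:,::-1],None,fx=2.14,fy=2.14,interpolation=2))
E
```

```text
time: 9.18
position: [506.9, -287.0, 194.6]
tool_rot: [0.203, 0.979, -0.001, 0.001]
wrist_force: [-8.2, -2.9, 17.4]
opening: 0.003
grip_force: 8.8
time: 10.02
position: [453.2, -72.7, 282.6]
tool_rot: [0.199, 0.98, 0.002, -0.001]
wrist_force: [-0.2, -0.9, 0.0]
opening: 0.002
grip_force: 0.0
jug_tall [('[327.6, 234.7]', 0.68)]
jug_short [('[222.7, 176.9]', 0.74)]
```

View pics/z4.png

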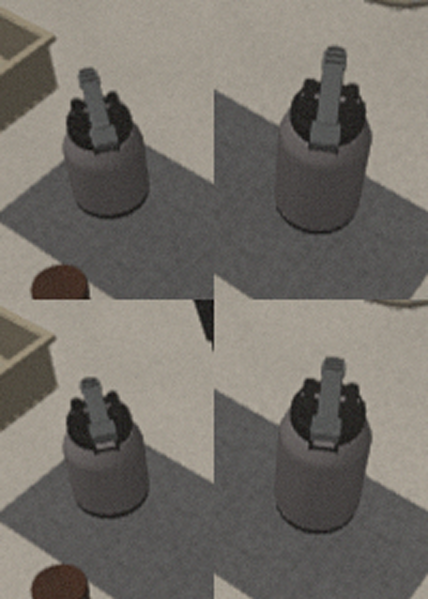

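Comparing before (top row) with after (bottom row), both flaps are raised with the open spout visible beneath, at about (105,445) and (325,447). Both jugs stand where they were, and the arm is clear. I'll hand in.

```bash
python3 -m inch '[{"turn":[0,0,0],"linear":[0,0,0],"hand":0},{"turn":[0,0,0],"linear":[0,0,0],"hand":0}]' >/dev/null; python3 -c "
from rig import env
print(env.job_done())"
```

```text
the job is handed in; nothing more can be done
None
```

I pressed both thumb pads to their stops and handed the job in at about 11 s; the last pictures show both spout flaps up and both jugs standing in place, but the judge returned no verdict.

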